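# Overview picture at the bench microscope

### The arm

A 6-joint arm with a two-finger parallel gripper is mounted at the origin on the work surface; the furniture and walls round the work are solid. World frame = base frame: x ahead of the robot, y to its left, z up, the work surface at z = 0. Lengths are in m, angles in rad, forces in N, time in s.
With the tool pointing down it reaches from about 0.35 to 0.95 m from the base axis. Payload 17.4 kg.
Tool frame: the origin (TCP) lies midway between the tips of the shut fingers; the grasp point (between the pads) lies 19 mm behind it; z points along the fingers, y is the line along which they close (so a half turn about z gives the same grasp; the last joint's range is limited). The gripper opens to 93 mm and grips with 3 to 60 N. Pads are 15 mm wide; open, the fingers measure 128 mm over their backs; the gripper's body (75 mm by 188 mm) begins 65 mm behind the grasp point.
Start: joints at [1.189, 0.116, 1.442, -0, 1.584, -0.038], TCP at [0.228, 0.636, 0.219] pointing down, gripper open.
Joint ranges: [-2.83, 2.83], [-0.83, 2.19], [0.07, 2.5], [-1.14, 4.28], [0.01, 3], [-2.97, 2.97]. Speed limits (rad/s): [1.89, 1.89, 2.22, 3.14, 3.14, 3.14].

### API

Orientations are given as a rotation vector (axis times angle).
In Python, from cell import r, vision gives the robot as it stands.
- The arm moves only by the shell command python3 -m inch 'ROWS' [FORCE]. ROWS is JSON, a list of rows, each an object with "claw": the opening, from 0 (shut) to 1 (fully open); "translation": the shift along the tool's x, y, z in m, a list of three; "spin": the turn about the tool's z in rad. A call has 1 to 10 rows; each row shifts and turns the commanded pose from where the row before left it, along the tool's axes as they then stand; what a row does not reach is not made up. A row lasts 1/8 s, in which the tool goes at most 62.5 mm and 10.7 degrees, less where a joint would pass 70% of its speed; a pose out of reach is approached as far as the arm can. A call is refused whole if a number of a shift passes 0.0625 or a number of a turn 0.188, either way. A call with a gripper value outside its range is refused whole. The fingers move at their own pace and stop on an object; FORCE is the grip in N (left out, the last holds). Time passes only in rows, so rows that do not move let the fingers close. It gives the time, the measured TCP pose, the force, the opening and the grip force at its end, in the units of the state.
- r.sense(): the state, without advancing time (a new reading comes with each control period).
- vision.grab_frame(name): name is "scene" or "top" or "wrist"; returns a dict with "pixels" (480x640x3 uint8, red, green, blue), "z_map" (480x640 float32, m along the optical axis (not along the pixel's ray), 0 where there is no reading), "fx", "fy", "cx", "cy" (pixels), "extrinsics" (4x4, takes a point from camera to world coordinates). Camera axes: x right, y up, looking along -z (the intrinsics and any distortion apply to the point x, -y, -z); pixel columns grow to the right and rows downward; lengths in m; the calibration is good to about 2 mm. A picture is of the moment at which its call begins.
- r.close_job(): hands the job in; it is judged then, once.
The state is a dict: "time_s": time; "q": joint angles; "qvel": joint speeds; "joint_efforts": joint torques, N m; "tcp_pos": TCP position; "tcp_rot": TCP orientation; "force": force on the tool from outside, world axes, zero at the start; "wrist_torque": the same for the moment, N m; "opening": opening from 0.0 (shut) to 1.0 (fully open); "grasp_force": force on a finger pad.
Only numpy, scipy, OpenCV 4.12 (cv2) and the standard library are available. Lean on these libraries where they do the work, as an engineer would, in place of code of your own. Each camera call takes 0.05 s, during which the arm holds its last target. There are 200 camera calls.

### The job

Take the overview picture of the wax block lying on the small bench microscope: with the fingertips push the black lugs on the rim of the objective turret, either way round, to step it until the shortest objective clicks into the light path under the camera; the lug with the round thumb pad, which marks that objective, then points straight to the front, away from the column. Only when it has clicked in, press the button of the camera's wireless release box all the way down and let it come up again. Only push and press, lift nothing, do not touch the objectives, and leave the wax block, the release box and the other things where they are.

Things in the scene. Friction and masses are not known exactly. Their poses are not given: they have to be found in the camera images.
- microscope: white bench microscope, fixed; origin on the bench under the turret axis, x to its back (light path, column), y to its left seen from the front, z up. Base 60 mm ahead of the axis to 130 mm behind it, 116 mm wide, 30 mm high; column 97 to 129 mm behind the axis, 160 mm high; arm 38 mm wide from the column to a round nose (radius 24 mm) over the axis, 136 to 160 mm above the bench
- camera_top (a point): centre of the top of the 36 mm square black camera on the arm, 190 mm above the bench, over the light path; the highest point of the microscope. Also on the arm: a small roller holder out of its left side (+y), to 48 mm from the turret axis, up to 149 mm above the bench
- turret_axis (a point): point on the turret's upright axis at half the height of the lugs, 119 mm above the bench; fixed to the microscope, axes as the microscope's, so -x points straight to the front. The turret is a level aluminium disc, radius 54 mm, with five black lugs out of its rim and five objectives under it
- turret (a joint): turret angle in rad, growing anticlockwise from above; 0 or any whole turn (6.283): shortest objective in the light path. Turns either way, several turns. Five click positions 1.2566 (72 degrees) apart, held by a sprung roller; pushed past half-way (0.63) it snaps on into the next. About 3 N at a lug moves it. Starts one or two steps from the goal
- plain_lug (a point): a point on one of the four plain lugs, 79 mm from the turret axis: bars 11 mm wide, 20 mm high (109 to 129 mm above the bench), out to 89 mm from the axis. The five lugs stand 72 degrees apart and one points straight to the front in each click position; this one is 72 degrees anticlockwise from the thumb pad's. At least 72 mm is free between neighbours for a shut gripper
- thumb_pad (a point): centre of the round thumb pad (30 mm across, 20 mm high, black like the lugs, 119 mm above the bench) at the end of the fifth lug, 78 mm from the turret axis, opposite to the shortest objective; turns with the turret
- short_objective (a point): lower end of the shortest objective, on its own axis, 91 mm above the bench; turns with the turret. Five steel objectives hang under the disc, 34 mm from the turret axis, 72 degrees apart, 17 (the shortest), 24, 29, 34 and 40 mm long, 21 to 27 mm across; each stands opposite to its own lug, the shortest opposite to the thumb pad. They must not be touched
- light_path (a point): point on the camera's upright light path, 34 mm behind the turret axis, 91 mm above the bench; fixed to the microscope
- block: loose wax block on a green cassette, 28 x 41 x 13 mm, lying on the round stage (92 mm across, 34 mm above the bench) in the light path; origin at the centre of its underside
- box_centre (a point): centre of the loose grey release box, 56 x 78 mm (its own x and y), 21 mm high, 0.35 kg, on rubber; this point lies 11.5 mm above its underside
- button_top (a point): centre of the top of the release box's one round white button (25 mm across, in a black collar), 30 mm above the bench when up; moves down with the button
- release_button (a joint): travel of the button in m, 0 up, 0.005 fully down; springs back, 1.4 N to start and 4.9 N fully down
- jar: loose specimen jar with a blue lid, 47 mm across, 60 mm high; origin at the centre of its underside
- cassette_stack: loose stack of green cassettes stuck together with wax, 29 x 49 x 36 mm; origin at the centre of its underside
- roll: loose white roll of labels, 58 mm across, 25 mm high; origin at the centre of its underside
- tweezers: loose steel forceps lying flat, 148 mm long along its own y, 14 mm high; origin at the centre of its underside

How it is judged:
On the way, in this order (a step that is already met when the one before it is completed fails the run):
1. the shortest objective has clicked into the light path (horizontal distance between short_objective and light_path below 0.003 m and velocity of joint turret between -0.1 and 0.1 rad/s), for 0.3 s.
2. the release button is pressed down (4 of its 5 mm) with the shortest objective in the light path (value of joint release_button above 0.004 m and horizontal distance between short_objective and light_path below 0.003 m), for 0.05 s.
At the end, for the whole second after the job is handed in: The shortest objective's axis is within 3 mm of the light path, the release button is up again (within 1 mm), the wax block still lies flat on the stage within 14 mm of the light path, and the release box lies flat within 25 mm of where it stood (horizontal distance between short_objective and light_path below 0.003 m and value of joint release_button below 0.001 m and horizontal distance between block and light_path below 0.014 m and angle between each of block, box_centre's own z axis and vertical below 0.1 rad and distance of box_centre from where it was at the start of the episode below 0.025 m); the robot touches nothing.
It fails at once if the button is pressed (over 2.5 mm) while the shortest objective is not in the light path (value of joint release_button above 0.0025 m and horizontal distance between short_objective and light_path above 0.005 m).
It fails at once if an objective is touched by the robot (over 0.5 N) (contact force between any of objective0, objective1, objective2, objective3, objective4 and the fingers above 0.5 N or contact force between any of objective0, objective1, objective2, objective3, objective4 and the arm above 0.5 N).
It fails at once if the wax block is shifted more than 8 mm (distance of block from where it was at the start of the episode above 0.008 m).
It fails at once if the release box is lifted (over 8 mm) or shifted more than 25 mm (height (world z) of box_centre above 0.0195 m or distance of box_centre from where it was at the start of the episode above 0.025 m).
It fails at once if the jar, the cassette stack, the label roll or the forceps is shifted or lifted more than 15 mm (distance of any of jar, cassette_stack, roll, tweezers from where it was at the start of the episode above 0.015 m).
It also fails if it takes over 72 s, if anything falls off the work surface, if the arm or the gripper's body presses on something with over 40 N, if the wrist force passes 120 N, or if a joint passes its speed limit or range.

## Working session

There is one attempt and no reset: what is moved stays moved. The work goes in short steps, Python scripts to look and compute and a shell command to move; the robot and the scene stay as the last step left them, time stands still between calls to the robot, and variables do not carry over. Pictures are saved under pics/ and viewed, at most 10 in all, crops included, and the job is handed in when it is done.

```bash
ls; mkdir -p pics; cat > h.py <<'E'
import numpy as np, cv2
from cell import r, vision
def grab(n,save=None):
    f=vision.grab_frame(n)
    if save: cv2.imwrite('pics/'+save,f['pixels'][:,:,::-1])
    return f
def cloud(f):
    z=f['z_map']; v,u=np.mgrid[:480,:640]
    p=np.stack([(u-f['cx'])/f['fx']*z,-(v-f['cy'])/f['fy']*z,-z],-1)
    E=np.array(f['extrinsics']); w=p@E[:3,:3].T+E[:3,3]
    w[z==0]=np.nan
    return w
E
python3 - <<'E'
from h import *
for n in ('top','scene'):
    f=grab(n,n+'0.png'); w=cloud(f); np.savez(n+'0.npz',w=w,p=f['pixels']); print(n,f.keys(),f['fx'],np.array(f['extrinsics']).round(3).tolist())
s=r.sense();print(s)
E
```

```text
pics
top dict_keys(['pixels', 'z_map', 'fx', 'fy', 'cx', 'cy', 'extrinsics']) 586.2155724729238 [[0.005, 0.979, -0.204, 0.231], [-1.0, 0.005, 0.001, -0.032], [0.002, 0.204, 0.979, 1.265], [0.0, 0.0, 0.0, 1.0]]
scene dict_keys(['pixels', 'z_map', 'fx', 'fy', 'cx', 'cy', 'extrinsics']) 572.6689158345831 [[-0.64, -0.67, 0.376, 0.883], [0.769, -0.562, 0.305, 0.345], [0.007, 0.484, 0.875, 1.174], [0.0, 0.0, 0.0, 1.0]]
{'time_s': 0.1, 'q': array([ 1.18923927e+00,  1.16439702e-01,  1.44219817e+00,  1.86399768e-05,
        1.58402348e+00, -3.78062707e-02]), 'qvel': array([ 6.15482023e-04,  1.29899424e-05, -2.06203147e-03, -4.84557729e-04,
       -1.32344850e-03,  3.74487456e-04]), 'joint_efforts': array([ 2.53608559e-03, -7.22891021e+01, -6.23865652e+01,  7.81867350e-02,
        2.27059209e-02, -6.97088944e-05]), 'tcp_pos': array([0.22742508, 0.635331  , 0.21797806]), 'tcp_rot': array([-5.37266271e-01, -3.09506616e+00,  1.63570700e-03]), 'force': array([-0.2607839 , -0.25708256,  0.02849686]), 'wrist_torque': array([ 0.00319505, -0.0381012 , -0.01844465]), 'grasp_force': 0.0, 'opening': 0.9978842070845767}
```

View pics/top0.png

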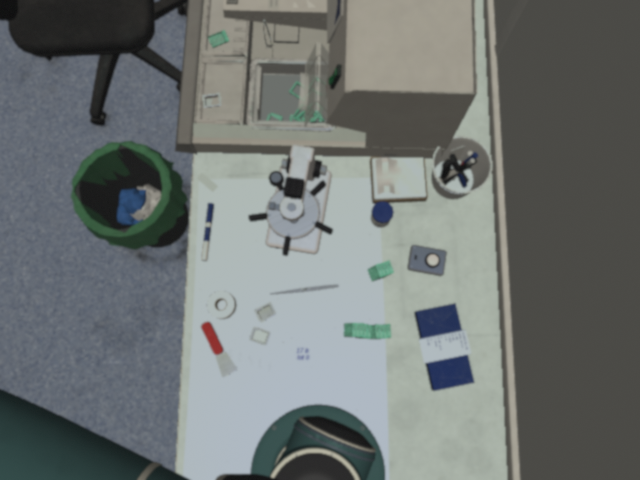

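View pics/scene0.png

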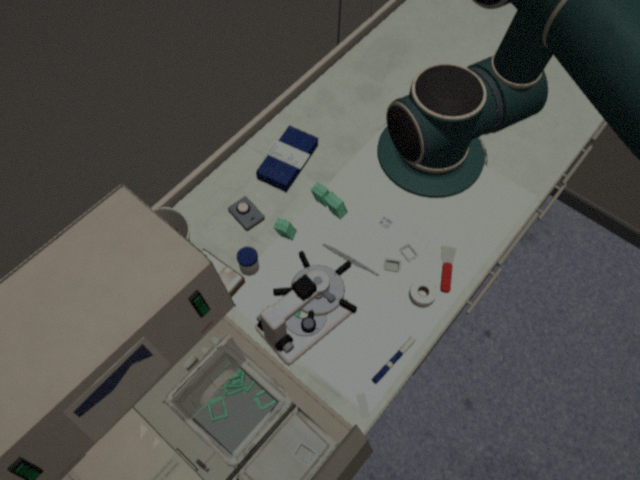

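The top view shows the turret disc at about (293,208), plain lugs at (258,217), (287,245), (323,228) and (318,187), and the round pad at (277,178), back left. The box is at (428,260) with its button at (432,260). The pad is about two steps from the front.

```bash
python3 - <<'E'
from h import *
d=np.load('top0.npz');w=d['w'];p=d['p']
c=p[140:280,185:460]; cv2.imwrite('pics/c1.png',cv2.resize(c[:,:,::-1],None,fx=2.9,fy=2.9,interpolation=cv2.INTER_CUBIC))
hsv=cv2.cvtColor(p,cv2.COLOR_RGB2HSV)
for n in ('top','scene'):
    d=np.load(n+'0.npz');w=d['w'];p=d['p'].astype(int);b=p.sum(-1)
    z=w[...,2];roi=(abs(w[...,0]-.55)<.2)&(abs(w[...,1]-.05)<.14) 
    lug=roi&(z>.119)&(z<.135)&(b<150)
    k,l,s,cc=cv2.connectedComponentsWithStats(lug.astype(np.uint8))
    for i in range(1,k):
        if s[i,4]>8:
            m=l==i; print(n,'lug',s[i,4],w[m].mean(0).round(4),cc[i].round(0))
    disc=roi&(z>.115)&(z<.135)
    q=w[disc]; print(n,'disc',q.min(0).round(3),q.max(0).round(3))
    cam=roi&(z>.183)&(z<.197); print('cam',w[cam].mean(0).round(4),cam.sum(), np.nanmedian(z[roi]))
w=np.load('top0.npz')['w']
for u,v in [(432,260),(428,260),(415,255),(381,213),(293,208),(222,304),(305,289),(380,271),(295,187),(460,170),(277,178),(287,245),(258,217),(323,228),(318,187)]:print((u,v),w[v,u].round(4))
E
```

```text
top lug 34 [0.5722 0.0809 0.13  ] [278. 184.]
top lug 52 [0.5645 0.0015 0.1298] [318. 188.]
top lug 57 [0.5047 0.1206 0.1293] [258. 217.]
top lug 53 [ 0.4837 -0.0094  0.1301] [323. 227.]
top lug 46 [0.4466 0.0628 0.1303] [286. 245.]
top disc [ 0.429 -0.027  0.115] [0.75  0.14  0.135]
cam [0.5657 0.0305 0.1896] 407 0.02524667245813439
scene lug 71 [ 0.4876 -0.0064  0.1275] [304. 259.]
scene lug 82 [0.4503 0.0673 0.1273] [343. 268.]
scene lug 84 [0.5683 0.0056 0.1267] [282. 291.]
scene lug 93 [0.5084 0.1243 0.1267] [347. 305.]
scene lug 101 [0.5845 0.0899 0.1269] [309. 322.]
scene disc [ 0.43  -0.026  0.115] [0.75  0.142 0.135]
cam [0.5515 0.0495 0.1878] 333 0.055856710955786926
(432, 260) [ 0.435  -0.2401  0.0337]
(428, 260) [ 0.4346 -0.2313  0.0358]
(415, 255) [ 0.4475 -0.2058  0.0226]
(381, 213) [ 0.5315 -0.1309  0.0572]
(293, 208) [0.5139 0.0482 0.1646]
(222, 304) [0.3423 0.2083 0.0021]
(305, 289) [0.3738 0.0299 0.0164]
(380, 271) [ 0.4104 -0.129   0.0367]
(295, 187) [0.5482 0.0432 0.1915]
(460, 170) [ 0.6173 -0.2951  0.0893]
(277, 178) [0.5841 0.0838 0.1333]
(287, 245) [0.447  0.0608 0.133 ]
(258, 217) [0.5041 0.12   0.1296]
(323, 228) [ 0.4819 -0.0096  0.1315]
(318, 187) [0.5664 0.0012 0.1307]
```

View pics/c1.png

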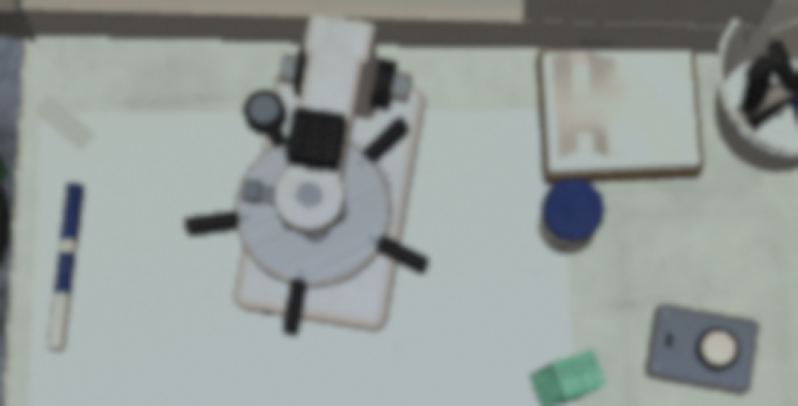

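The crop confirms the pad is at the back left, half hidden by the camera. The front lug is at crop (293,305), and the button is at crop (718,348). The turret therefore needs two anticlockwise steps. I'll fit the axis and the button next.

```bash
cat >> h.py <<'E'
from scipy.spatial.transform import Rotation as R
def delta(x,y,z,yaw=None):
    "tool-frame shift to world point; yaw = desired heading (deg) of tool y"
    s=r.sense();M=R.from_rotvec(s['tcp_rot']).as_matrix();d=M.T@(np.array([x,y,z])-s['tcp_pos'])
    h=np.degrees(np.arctan2(M[1,1],M[0,1]))
    print('t',s['time_s'],'tcp',s['tcp_pos'].round(4),'tool shift',d.round(4),'heading',h.round(2),'tilt',M[2,2].round(4),'spin',None if yaw is None else np.radians(h-yaw).round(3),'F',s['force'].round(1))
E
python3 - <<'E'
from h import *
from scipy.optimize import least_squares
P={'top':[(.5047,.1206),(.4466,.0628),(.4837,-.0094),(.5645,.0015)],'scene':[(.5084,.1243),(.4503,.0673),(.4876,-.0064),(.5683,.0056)]}
for n,q in P.items():
    q=np.array(q);a=np.radians([90,162,234,306])
    f=lambda v:(v[:2]+v[3]*np.c_[np.cos(a+v[2]),np.sin(a+v[2])]-q).ravel()
    s=least_squares(f,[.515,.052,.1,.07]);print(n,s.x.round(4),'yaw deg',np.degrees(s.x[2])-18,abs(s.fun).max())
for n in('top','scene'):
    d=np.load(n+'0.npz');w=d['w'];p=d['p'].astype(int)
    roi=(abs(w[...,0]-.435)<.07)&(abs(w[...,1]+.24)<.07)&(w[...,2]<.06)
    m=roi&(p.min(-1)>150)&(w[...,2]>.024);print(n,'button',m.sum(),w[m].mean(0).round(4),w[m].std(0).round(4))
    m=roi&(w[...,2]>.014);q=w[m];r_=cv2.minAreaRect((q[:,:2]*1000).astype(np.float32));print('box',r_,m.sum())
w=np.load('top0.npz')['w'];q=w[(w[...,0]>.3)&(w[...,0]<.5)&(w[...,1]<.02)&(w[...,1]>-.35)&(w[...,2]>.04)];print('tall near box',len(q),q.max(0))
delta(.450,.0956,.219,56)
E
```

```text
top [0.5154 0.0517 0.1509 0.0696] yaw deg -9.355200265231138 0.0007558418211998496
scene [0.5192 0.0555 0.1514 0.0698] yaw deg -9.324488223994233 0.0004639016593738776
top button 69 [ 0.4365 -0.2415  0.0313] [0.0051 0.0051 0.0024]
box ((437.85760498046875, -230.9271240234375), (78.82585144042969, 56.82623291015625), 79.125244140625) 931
scene button 0 [nan nan nan] [nan nan nan]
box ((438.52093505859375, -229.1094970703125), (80.34117126464844, 56.838077545166016), 79.23798370361328) 669
tall near box 219 [0.49982342 0.01876346 0.1334227 ]
t 0.1 tcp [0.2274 0.6353 0.218 ] tool shift [-0.3915 -0.4331 -0.0006] heading 70.3 tilt -1.0 spin 0.25 F [-0.3 -0.3  0. ]<stdin>:11: RuntimeWarning: Mean of empty slice.
  ret = um.true_divide(
  ret = _var(a, axis=axis, dtype=dtype, out=out, ddof=ddof,
  arrmean = um.true_divide(arrmean, div, out=arrmean,
  ret = um.true_divide(
```

```bash
python3 -m inch '[{"claw":0,"translation":[-0.036,-0.040,0],"spin":0},{"claw":0,"translation":[-0.036,-0.040,0],"spin":0},{"claw":0,"translation":[-0.036,-0.040,0],"spin":0},{"claw":0,"translation":[-0.036,-0.040,0],"spin":0},{"claw":0,"translation":[-0.036,-0.040,0],"spin":0},{"claw":0,"translation":[-0.036,-0.040,0],"spin":0},{"claw":0,"translation":[-0.036,-0.040,0],"spin":0},{"claw":0,"translation":[-0.036,-0.040,0],"spin":0},{"claw":0,"translation":[-0.036,-0.040,0],"spin":0},{"claw":0,"translation":[0,0,0],"spin":0.125}]' 10
python3 -c "
from h import *
delta(.452,.097,.219,56)"
```

```text
time_s: 1.35
tcp_pos: [0.4121, 0.1845, 0.2185]
tcp_rot: [0.738, 3.053, -0.001]
force: [-0.8, 1.0, -1.1]
opening: 0.013
grasp_force: 0.0
t 1.35 tcp [0.4121 0.1845 0.2185] tool shift [-0.0755 -0.0596 -0.0004] heading 62.82 tilt -1.0 spin 0.119 F [-0.8  1.  -1.1]
```

```bash
python3 -m inch '[{"claw":0,"translation":[-0.038,-0.030,0],"spin":0},{"claw":0,"translation":[-0.038,-0.030,0],"spin":0},{"claw":0,"translation":[0,0,0],"spin":0.12},{"claw":0,"translation":[0,0,0.03],"spin":0},{"claw":0,"translation":[0,0,0],"spin":0}]'
python3 - <<'E'
from h import *
delta(.452,.097,.116,56)
f=grab('wrist','w1.png');grab('top','t1.png')
E
```

```text
time_s: 1.98
tcp_pos: [0.4511, 0.0992, 0.1868]
tcp_rot: [-0.911, -3.003, 0.002]
force: [-0.3, 0.1, 0.0]
opening: 0.004
grasp_force: 0.0
t 1.975 tcp [0.4511 0.0992 0.1868] tool shift [-0.0022 -0.0012  0.0708] heading 56.26 tilt -1.0 spin 0.004 F [-0.3  0.1  0. ]
```

View pics/w1.png

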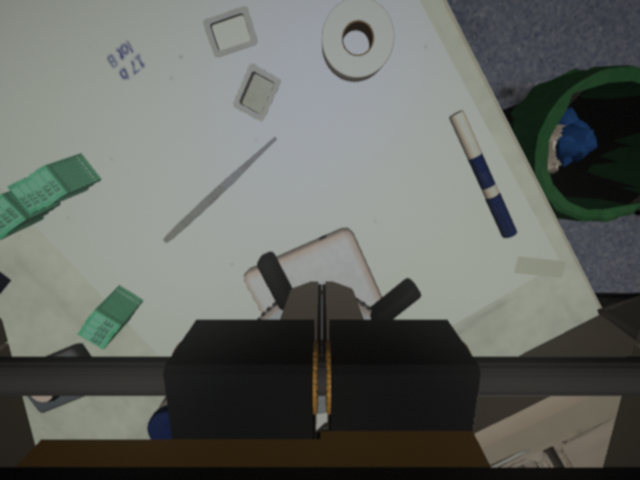

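The shut fingers sit between the front lug at (270,275) and the left lug at (400,300). I'll lower them and start the anticlockwise arc.

```bash
python3 -m inch '[{"claw":0,"translation":[-0.002,-0.001,0.035],"spin":0},{"claw":0,"translation":[0,0,0.036],"spin":0},{"claw":0,"translation":[0,0,0],"spin":0}]'; python3 -m inch '[{"claw":0,"translation":[-0.0001,-0.0041,0],"spin":-0.052},{"claw":0,"translation":[-0.0001,-0.0041,0],"spin":-0.052},{"claw":0,"translation":[-0.0001,-0.0041,0],"spin":-0.052},{"claw":0,"translation":[-0.0001,-0.0041,0],"spin":-0.052},{"claw":0,"translation":[-0.0001,-0.0041,0],"spin":-0.052},{"claw":0,"translation":[-0.0001,-0.0041,0],"spin":-0.052},{"claw":0,"translation":[-0.0001,-0.0041,0],"spin":-0.052},{"claw":0,"translation":[-0.0001,-0.0041,0],"spin":-0.052},{"claw":0,"translation":[-0.0001,-0.0041,0],"spin":-0.052},{"claw":0,"translation":[-0.0001,-0.0041,0],"spin":-0.052}]'
cat >> h.py <<'E'
def lugs(save=None):
    f=grab('top',save);w=cloud(f);b=f['pixels'].astype(int).sum(-1)
    d=w[...,:2]-[.517,.0535];rad=np.hypot(d[...,0],d[...,1])
    m=(b<150)&(w[...,2]>.115)&(w[...,2]<.136)&(rad>.06)&(rad<.095)
    k,l,s,c=cv2.connectedComponentsWithStats(m.astype(np.uint8))
    for i in range(1,k):
        if s[i,4]>8:
            q=d[l==i].mean(0);print('dark',s[i,4],'ang',np.degrees(np.arctan2(q[1],q[0])).round(1),'rad',np.hypot(*q).round(3))
E
python3 -c "
from h import *
lugs();delta(.452,.097,.116,56)"
```

```text
time_s: 2.45
tcp_pos: [0.4523, 0.0976, 0.1168]
tcp_rot: [-0.91, -3.004, 0.002]
force: [0.9, 0.3, 1.2]
opening: 0.007
grasp_force: 0.0
time_s: 3.7
tcp_pos: [0.4409, 0.0596, 0.1207]
tcp_rot: [0.104, 3.137, 0.002]
force: [-0.0, 2.4, 1.5]
opening: 0.009
grasp_force: 1.2
dark 36 ang -100.4 rad 0.078
t 3.75 tcp [0.4409 0.0592 0.1207] tool shift [-0.0087  0.0384  0.0047] heading 86.33 tilt -1.0 spin 0.529 F [1.7 2.4 3.4]
```

```bash
python3 -m inch '[{"claw":0,"translation":[-0.0001,-0.0041,0.002],"spin":-0.052},{"claw":0,"translation":[-0.0001,-0.0041,0.002],"spin":-0.052},{"claw":0,"translation":[-0.0001,-0.0041,0.001],"spin":-0.052},{"claw":0,"translation":[-0.0001,-0.0041,0.0],"spin":-0.052}]'
python3 -c "
from h import *
lugs('t2.png');delta(.452,.097,.116,56)"
```

```text
time_s: 4.25
tcp_pos: [0.4411, 0.0429, 0.1148]
tcp_rot: [-0.22, 3.132, -0.0]
force: [-0.2, -0.2, -0.5]
opening: 0.004
grasp_force: 0.0
t 4.3 tcp [0.4411 0.0425 0.1147] tool shift [-0.0185  0.0524 -0.0012] heading 98.19 tilt -1.0 spin 0.736 F [-0.3 -0.  -0.1]
```

```bash
python3 -m inch '[{"claw":0,"translation":[0.01,0,0],"spin":0},{"claw":0,"translation":[0.03,0,-0.03],"spin":0},{"claw":0,"translation":[0.01,0,-0.03],"spin":0},{"claw":0,"translation":[0,0,0],"spin":0}]'
python3 -c "
from h import *
grab('wrist','w2.png');grab('scene','s2.png')
a=np.hstack([cv2.imread('pics/w2.png')[100:460,40:440],cv2.imread('pics/s2.png')[190:370,200:400].repeat(2,0).repeat(2,1)]);cv2.imwrite('pics/v2.png',a)
lugs();delta(.452,.097,.116,56)"
```

```text
time_s: 4.8
tcp_pos: [0.391, 0.036, 0.1756]
tcp_rot: [-0.216, 3.129, -0.0]
force: [-0.4, -0.2, -1.8]
opening: 0.002
grasp_force: 0.0
dark 15 ang 66.7 rad 0.064
t 4.95 tcp [0.3907 0.036  0.1722] tool shift [-0.0692  0.052   0.0562] heading 97.94 tilt -1.0 spin 0.732 F [-0.1 -0.8  0.7]
```

View pics/v2.png

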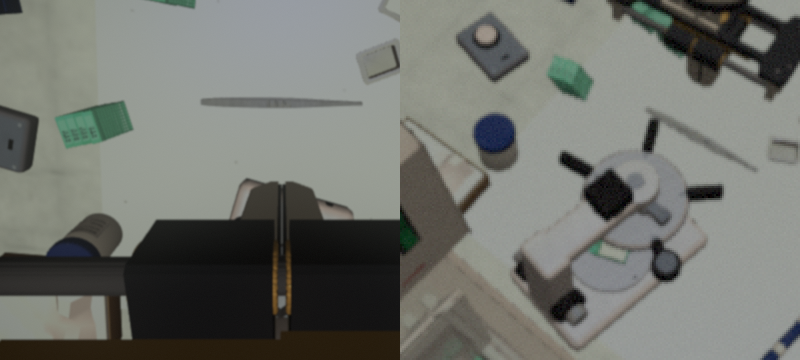

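The first step has snapped in: in the scene view the pad is now at (665,262) on the left. I'll measure the lug angles from the scene camera.

```bash
sed -i "s/def lugs(save=None):/def lugs(save=None,n='top'):/; s/f=grab('top',save)/f=grab(n,save)/; s/\[.517,.0535\]/([.5154,.0517] if n=='top' else [.5192,.0555])/" h.py
python3 -c "
from h import *
lugs(n='scene');delta(.4515,.097,.18,56)"
```

```text
dark 47 ang -154.0 rad 0.073
dark 65 ang -81.3 rad 0.073
dark 72 ang 134.0 rad 0.073
dark 77 ang 60.5 rad 0.079
t 5.0 tcp [0.3907 0.036  0.1719] tool shift [-0.0687  0.052  -0.0082] heading 97.95 tilt -1.0 spin 0.732 F [-0.1 -0.4 -1.5]
```

Lugs are at 134, 206 and 279° and the pad at 60°. The turret has turned 35°, so it is sitting on the half-way crest and needs a bit more push.

```bash
python3 -c "
from h import *
delta(.4393,.0603,.116,85)"; python3 -m inch '[{"claw":0,"translation":[-0.024,0.016,0],"spin":0},{"claw":0,"translation":[-0.024,0.015,0],"spin":0.1},{"claw":0,"translation":[0,0,0],"spin":0.126},{"claw":0,"translation":[0,0,0],"spin":0}]';  python3 -c "
from h import *
delta(.4393,.0603,.116,85)"
```

```text
t 5.0 tcp [0.3907 0.036  0.1719] tool shift [-0.0516  0.0174  0.0558] heading 97.95 tilt -1.0 spin 0.226 F [-0.1 -0.4 -1.5]
time_s: 5.5
tcp_pos: [0.434, 0.0734, 0.1716]
tcp_rot: [-0.135, -3.137, 0.001]
force: [-0.2, -0.6, 0.3]
opening: 0.001
grasp_force: 0.0
t 5.5 tcp [0.434  0.0734 0.1716] tool shift [-0.0065 -0.0125  0.0556] heading 85.07 tilt -1.0 spin 0.001 F [-0.2 -0.6  0.3]
```

```bash
python3 -m inch '[{"claw":0,"translation":[-0.0065,-0.0125,0],"spin":0},{"claw":0,"translation":[0,0,0.028],"spin":0},{"claw":0,"translation":[0,0,0.028],"spin":0},{"claw":0,"translation":[0,0,0],"spin":0}]'; python3 -m inch '[{"claw":0,"translation":[-0.0001,-0.0041,0],"spin":-0.052},{"claw":0,"translation":[-0.0001,-0.0041,0],"spin":-0.052},{"claw":0,"translation":[-0.0001,-0.0041,0],"spin":-0.052},{"claw":0,"translation":[-0.0001,-0.0041,0],"spin":-0.052},{"claw":0,"translation":[-0.0001,-0.0041,0],"spin":-0.052},{"claw":0,"translation":[-0.0001,-0.0041,0],"spin":-0.052}]'; python3 -c "
from h import *
lugs(n='scene');delta(.4393,.0603,.116,85)"
```

```text
time_s: 6.0
tcp_pos: [0.4387, 0.0593, 0.115]
tcp_rot: [-0.135, -3.136, 0.001]
force: [-0.5, 0.0, 1.1]
opening: 0.007
grasp_force: 0.0
time_s: 6.75
tcp_pos: [0.4417, 0.0353, 0.1182]
tcp_rot: [-0.357, 3.12, 0.0]
force: [0.1, 1.1, -0.7]
opening: 0.005
grasp_force: 0.7
dark 41 ang -151.2 rad 0.072
dark 68 ang -78.8 rad 0.073
dark 70 ang 136.7 rad 0.073
dark 12 ang 64.8 rad 0.063
dark 57 ang 62.5 rad 0.084
t 6.8 tcp [0.4418 0.035  0.1182] tool shift [-0.0034  0.0252  0.0022] heading 103.2 tilt -1.0 spin 0.318 F [-0.6  0.1  0. ]
```

```bash
python3 -m inch '[{"claw":0,"translation":[-0.0001,-0.0041,0.001],"spin":-0.052},{"claw":0,"translation":[-0.0001,-0.0041,0.001],"spin":-0.052},{"claw":0,"translation":[-0.0001,-0.0041,0],"spin":-0.052},{"claw":0,"translation":[0,0,0],"spin":0},{"claw":0,"translation":[0,0,0],"spin":0},{"claw":0,"translation":[0,0,0],"spin":0}]'; python3 -c "
from h import *
lugs(n='scene');delta(.4393,.0603,.116,85)"
```

```text
time_s: 7.55
tcp_pos: [0.4449, 0.0241, 0.1149]
tcp_rot: [-0.594, 3.085, -0.0]
force: [0.7, -0.2, 0.1]
opening: 0.008
grasp_force: 0.0
dark 46 ang -139.7 rad 0.074
dark 71 ang -67.3 rad 0.073
dark 68 ang 148.0 rad 0.074
dark 73 ang 5.0 rad 0.075
dark 72 ang 73.2 rad 0.079
t 7.6 tcp [0.4448 0.0241 0.1148] tool shift [-0.0083  0.0357 -0.0012] heading 111.82 tilt -1.0 spin 0.468 F [-0.5 -0.5  1. ]
```

```bash
python3 -m inch '[{"claw":0,"translation":[0,0,0],"spin":0},{"claw":0,"translation":[0,0,0],"spin":0},{"claw":0,"translation":[0,0,0],"spin":0},{"claw":0,"translation":[0,0,0],"spin":0}]'; python3 -c "
from h import *
lugs(n='scene')"
```

```text
time_s: 8.1
tcp_pos: [0.4448, 0.0241, 0.1146]
tcp_rot: [0.595, -3.085, -0.0]
force: [0.1, -0.8, 0.4]
opening: 0.006
grasp_force: 0.0
dark 46 ang -139.6 rad 0.074
dark 9 ang -157.4 rad 0.073
dark 67 ang -67.2 rad 0.073
dark 68 ang 147.9 rad 0.073
dark 68 ang 73.0 rad 0.08
dark 69 ang 5.0 rad 0.075
```

The turret is holding still at about 50°, so friction is high. I'll keep pushing.

```bash
python3 -m inch '[{"claw":0,"translation":[-0.0001,-0.0041,0],"spin":-0.052},{"claw":0,"translation":[-0.0001,-0.0041,0],"spin":-0.052},{"claw":0,"translation":[-0.0001,-0.0041,0],"spin":-0.052},{"claw":0,"translation":[-0.0001,-0.0041,0],"spin":-0.052},{"claw":0,"translation":[0,0,0],"spin":0},{"claw":0,"translation":[0,0,0],"spin":0}]'; python3 -c "
from h import *
lugs(n='scene');delta(.4393,.0603,.116,85)"
```

```text
time_s: 8.9
tcp_pos: [0.4524, 0.0096, 0.1146]
tcp_rot: [0.91, -3.007, -0.0]
force: [-0.0, -0.0, 0.8]
opening: 0.006
grasp_force: 0.0
dark 46 ang -127.5 rad 0.074
dark 10 ang -146.5 rad 0.074
dark 65 ang 160.0 rad 0.074
dark 70 ang -55.2 rad 0.073
dark 70 ang 84.9 rad 0.078
dark 72 ang 17.0 rad 0.074
t 8.95 tcp [0.4524 0.0096 0.1146] tool shift [-0.0173  0.0494 -0.0014] heading 123.7 tilt -1.0 spin 0.676 F [ 0.2  0.8 -0.4]
```

```bash
python3 -m inch '[{"claw":0,"translation":[-0.0001,-0.0041,0],"spin":-0.052},{"claw":0,"translation":[-0.0001,-0.0041,0],"spin":-0.052},{"claw":0,"translation":[-0.0001,-0.0041,0],"spin":-0.052},{"claw":0,"translation":[0,0,0],"spin":0},{"claw":0,"translation":[0,0,0],"spin":0}]'; python3 -c "
from h import *
lugs(n='scene');delta(.4393,.0603,.116,85)"
```

```text
time_s: 9.57
tcp_pos: [0.4599, -0.0, 0.1146]
tcp_rot: [1.142, -2.927, -0.0]
force: [0.3, -0.3, -0.1]
opening: 0.002
grasp_force: 0.0
dark 53 ang -116.9 rad 0.073
dark 9 ang -137.7 rad 0.073
dark 62 ang 170.6 rad 0.073
dark 67 ang -44.5 rad 0.073
dark 70 ang 94.7 rad 0.077
dark 64 ang 27.4 rad 0.074
t 9.625 tcp [0.4599 0.     0.1147] tool shift [-0.0257  0.0583 -0.0013] heading 132.63 tilt -1.0 spin 0.831 F [-0.  -0.7 -0.7]
```

The lugs are now at 170.6 and 243.1°, so one click position is reached. I'll lift, arc back and repeat.

```bash
python3 -m inch '[{"claw":0,"translation":[0.002,0.002,-0.04],"spin":0},{"claw":0,"translation":[-0.001,0.0131,0],"spin":0.168},{"claw":0,"translation":[-0.001,0.0131,0],"spin":0.168},{"claw":0,"translation":[-0.001,0.0131,0],"spin":0.168},{"claw":0,"translation":[-0.001,0.0131,0],"spin":0.168},{"claw":0,"translation":[-0.001,0.0131,0],"spin":0.168},{"claw":0,"translation":[-0.001,0.0131,0],"spin":0.168},{"claw":0,"translation":[-0.001,0.0131,0],"spin":0.168},{"claw":0,"translation":[-0.001,0.0131,0],"spin":0.168},{"claw":0,"translation":[0,0,0],"spin":0}]'; python3 -c "
from h import *
delta(.452,.097,.115,56);lugs(n='scene')"
```

```text
time_s: 10.88
tcp_pos: [0.4493, 0.0976, 0.1545]
tcp_rot: [-0.925, -3.002, 0.0]
force: [0.2, 0.2, 0.3]
opening: 0.002
grasp_force: 0.0
t 10.875 tcp [0.4493 0.0976 0.1545] tool shift [-0.0026  0.001   0.0395] heading 55.77 tilt -1.0 spin -0.004 F [0.2 0.2 0.3]
dark 53 ang -116.6 rad 0.073
dark 40 ang 170.6 rad 0.069
dark 68 ang -44.6 rad 0.074
dark 76 ang 94.9 rad 0.076
dark 64 ang 27.4 rad 0.075
```

```bash
python3 -m inch '[{"claw":0,"translation":[-0.0026,0.001,0.02],"spin":0},{"claw":0,"translation":[0,0,0.02],"spin":0},{"claw":0,"translation":[-0.0001,-0.0041,0],"spin":-0.052},{"claw":0,"translation":[-0.0001,-0.0041,0],"spin":-0.052},{"claw":0,"translation":[-0.0001,-0.0041,0],"spin":-0.052},{"claw":0,"translation":[-0.0001,-0.0041,0],"spin":-0.052},{"claw":0,"translation":[-0.0001,-0.0041,0],"spin":-0.052},{"claw":0,"translation":[-0.0001,-0.0041,0],"spin":-0.052},{"claw":0,"translation":[-0.0001,-0.0041,0],"spin":-0.052},{"claw":0,"translation":[-0.0001,-0.0041,0],"spin":-0.052}]' && python3 -m inch '[{"claw":0,"translation":[-0.0001,-0.0041,0],"spin":-0.052},{"claw":0,"translation":[-0.0001,-0.0041,0],"spin":-0.052},{"claw":0,"translation":[-0.0001,-0.0041,0],"spin":-0.052},{"claw":0,"translation":[-0.0001,-0.0041,0],"spin":-0.052},{"claw":0,"translation":[-0.0001,-0.0041,0],"spin":-0.052},{"claw":0,"translation":[-0.0001,-0.0041,0],"spin":-0.052},{"claw":0,"translation":[-0.0001,-0.0041,0],"spin":-0.052},{"claw":0,"translation":[-0.0001,-0.0041,0],"spin":-0.052}]';  python3 -c "
from h import *
lugs(n='scene');delta(.4599,0,.115,132.6)"
```

```text
time_s: 12.18
tcp_pos: [0.4391, 0.0664, 0.1131]
tcp_rot: [-0.282, -3.128, -0.001]
force: [1.0, 5.1, -0.1]
opening: 0.005
grasp_force: 2.5
time_s: 13.18
tcp_pos: [0.4398, 0.0335, 0.113]
tcp_rot: [0.369, -3.118, -0.0]
force: [-0.4, 0.1, -0.4]
opening: 0.005
grasp_force: 0.0
dark 43 ang -143.9 rad 0.076
dark 64 ang -71.2 rad 0.073
dark 71 ang 139.7 rad 0.072
dark 76 ang 72.0 rad 0.074
dark 43 ang 2.2 rad 0.075
t 13.225 tcp [0.4399 0.0332 0.113 ] tool shift [-0.0116 -0.0369 -0.002 ] heading 103.65 tilt -1.0 spin -0.505 F [ 0.   1.2 -0.1]
```

```bash
python3 -m inch '[{"claw":0,"translation":[-0.0001,-0.0041,0],"spin":-0.052},{"claw":0,"translation":[-0.0001,-0.0041,0],"spin":-0.052},{"claw":0,"translation":[-0.0001,-0.0041,0],"spin":-0.052},{"claw":0,"translation":[-0.0001,-0.0041,0],"spin":-0.052},{"claw":0,"translation":[-0.0001,-0.0041,0],"spin":-0.052},{"claw":0,"translation":[-0.0001,-0.0041,0],"spin":-0.052},{"claw":0,"translation":[-0.0001,-0.0041,0],"spin":-0.052},{"claw":0,"translation":[0,0,0],"spin":0},{"claw":0,"translation":[0,0,0],"spin":0}]';  python3 -c "
from h import *
lugs(n='scene');delta(.4599,0,.115,132.6)"
```

```text
time_s: 14.35
tcp_pos: [0.4515, 0.0077, 0.114]
tcp_rot: [0.922, -3.003, -0.0]
force: [-0.4, -0.4, -0.3]
opening: 0.007
grasp_force: 0.0
dark 49 ang -117.1 rad 0.073
dark 9 ang -146.0 rad 0.076
dark 62 ang 167.3 rad 0.07
dark 69 ang -44.9 rad 0.073
dark 78 ang 98.7 rad 0.073
dark 67 ang 27.3 rad 0.074
t 14.4 tcp [0.4516 0.0077 0.1142] tool shift [-0.0025 -0.0111 -0.0008] heading 124.16 tilt -1.0 spin -0.147 F [0.  0.4 1.1]
```

The second step clicked in: the lugs are at -117, -45, 27 and 99°, with the pad at the front. The finger stands clear of them. I'll lift and go to the button.

```bash
python3 -m inch '[{"claw":0,"translation":[0.004,0,-0.05],"spin":0},{"claw":0,"translation":[0.02,0,-0.04],"spin":0},{"claw":0,"translation":[0,0,0],"spin":0}]';  python3 -c "
from h import *
lugs(n='scene');delta(.437,-.2405,.15,100)"
```

```text
time_s: 14.78
tcp_pos: [0.4324, -0.0062, 0.2077]
tcp_rot: [-0.921, 2.999, -0.003]
force: [1.0, -0.4, -0.5]
opening: 0.007
grasp_force: 0.0
dark 50 ang -117.0 rad 0.073
dark 62 ang 167.1 rad 0.07
dark 69 ang -44.6 rad 0.073
dark 79 ang 98.7 rad 0.073
dark 65 ang 27.4 rad 0.075
t 14.825 tcp [ 0.4322 -0.0059  0.2056] tool shift [ 0.1279 -0.1967  0.0557] heading 124.16 tilt -1.0 spin 0.422 F [ 1.2  0.  -0.4]
```

```bash
python3 -m inch '[{"claw":0,"translation":[0.0213,-0.0328,0],"spin":0},{"claw":0,"translation":[0.0213,-0.0328,0],"spin":0},{"claw":0,"translation":[0.0213,-0.0328,0],"spin":0},{"claw":0,"translation":[0.0213,-0.0328,0],"spin":0},{"claw":0,"translation":[0.0213,-0.0328,0],"spin":0},{"claw":0,"translation":[0.0213,-0.0328,0],"spin":0},{"claw":0,"translation":[0,0,0.05],"spin":0},{"claw":0,"translation":[0,0,0],"spin":0}]';  python3 - <<'E'
from h import *
delta(.437,-.2405,.06,100)
grab('scene','s3.png');grab('wrist','w3.png')
s=cv2.imread('pics/s3.png')[160:340,200:400];a=np.hstack([cv2.imread('pics/w3.png')[100:460,120:520],cv2.resize(s,(400,360))]);cv2.imwrite('pics/v3.png',a)
E
```

```text
time_s: 15.82
tcp_pos: [0.4354, -0.2395, 0.1502]
tcp_rot: [0.922, -2.998, -0.009]
force: [0.1, 0.2, 0.3]
opening: 0.002
grasp_force: 0.0
t 15.825 tcp [ 0.4354 -0.2395  0.1502] tool shift [-0.001  -0.0024  0.0902] heading 124.17 tilt -1.0 spin 0.422 F [0.1 0.2 0.3]
```

View pics/v3.png

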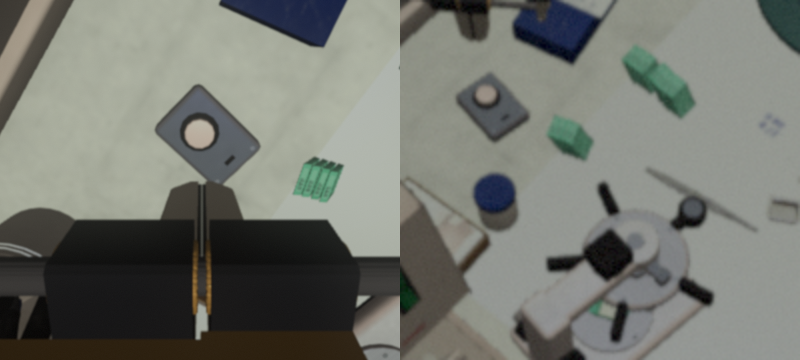

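The pad points to the front at (690,210), and the button is in the wrist view at (200,133). I'll confirm the button position with the wrist depth.

```bash
python3 - <<'E'
from h import *
f=grab('wrist');w=cloud(f);p=f['pixels'].astype(int)
m=np.zeros((480,640),bool);m[205:260,295:345]=1
m&=(p.min(-1)>140)&(w[...,2]>.022)&(w[...,2]<.045);q=w[m]
print(m.sum(),q.mean(0),q.min(0),q.max(0));delta(*q.mean(0)[:2],.04)
E
```

```text
568 [ 0.43513455 -0.23978112  0.0295904 ] [ 0.42408409 -0.25068987  0.02751529] [ 0.44603489 -0.22878466  0.03149878]
t 15.975 tcp [ 0.4374 -0.2401  0.1559] tool shift [0.0017 0.0017 0.1159] heading 124.25 tilt -1.0 spin None F [ 0.6 -0.2  1.2]
```

```bash
python3 -m inch '[{"claw":0,"translation":[0,0,0.035],"spin":0},{"claw":0,"translation":[0.001,0.001,0.035],"spin":0},{"claw":0,"translation":[0,0,0.035],"spin":0},{"claw":0,"translation":[0,0,0.005],"spin":0},{"claw":0,"translation":[0,0,0],"spin":0}]';  python3 -c "
from h import *
delta(.435,-.2398,.025)"
```

```text
time_s: 16.6
tcp_pos: [0.4364, -0.2403, 0.0464]
tcp_rot: [-0.924, 3.001, -0.002]
force: [-0.7, -0.7, 0.1]
opening: 0.006
grasp_force: 0.0
t 16.6 tcp [ 0.4364 -0.2403  0.0464] tool shift [0.0008 0.0012 0.0214] heading 124.24 tilt -1.0 spin None F [-0.7 -0.7  0.1]
```

```bash
python3 -m inch '[{"claw":0,"translation":[0,0,0.006],"spin":0},{"claw":0,"translation":[0,0,0.006],"spin":0},{"claw":0,"translation":[0,0,0.004],"spin":0},{"claw":0,"translation":[0,0,0.002],"spin":0},{"claw":0,"translation":[0,0,0.002],"spin":0},{"claw":0,"translation":[0,0,0],"spin":0},{"claw":0,"translation":[0,0,0],"spin":0}]'
```

```text
time_s: 17.48
tcp_pos: [0.4357, -0.2402, 0.0252]
tcp_rot: [-0.924, 3.002, -0.0]
force: [-2.0, 0.8, 7.3]
opening: 0.006
grasp_force: 3.9
```

The force is 7.3 N against the 4.9 N needed for full travel. I'll press slightly more to be sure, then release.

```bash
python3 -m inch '[{"claw":0,"translation":[0,0,0.001],"spin":0},{"claw":0,"translation":[0,0,0.001],"spin":0},{"claw":0,"translation":[0,0,0],"spin":0}]'; python3 -m inch '[{"claw":0,"translation":[0,0,-0.005],"spin":0},{"claw":0,"translation":[0,0,-0.01],"spin":0},{"claw":0,"translation":[0,0,-0.03],"spin":0},{"claw":0,"translation":[0,0,-0.05],"spin":0},{"claw":0,"translation":[0,0,-0.04],"spin":0},{"claw":0,"translation":[0,0,0],"spin":0}]'; python3 - <<'E'
from h import *
f=grab('wrist');w=cloud(f);p=f['pixels'].astype(int)
m=(p.min(-1)>140)&(w[...,2]>.022)&(w[...,2]<.045)&(np.hypot(w[...,0]-.435,w[...,1]+.24)<.03);q=w[m]
print(m.sum(),q.mean(0));lugs(n='scene')
E
```

```text
time_s: 17.85
tcp_pos: [0.436, -0.2405, 0.0248]
tcp_rot: [-0.924, 3.002, -0.001]
force: [-10.1, 5.6, 28.0]
opening: 0.004
grasp_force: 13.9
time_s: 18.6
tcp_pos: [0.4365, -0.2407, 0.1611]
tcp_rot: [-0.923, 3.0, -0.006]
force: [-0.0, 0.7, 0.2]
opening: 0.005
grasp_force: 0.0
543 [ 0.43505652 -0.23975538  0.02962253]
dark 50 ang -116.9 rad 0.073
dark 65 ang 167.2 rad 0.071
dark 68 ang -44.9 rad 0.074
dark 79 ang 98.5 rad 0.073
dark 64 ang 27.4 rad 0.074
```

The button bottomed out at 28 N and came back up. The box has not moved, and the turret is still clicked in.

```bash
python3 -c "
from h import *
print(r.close_job())"
```

```text
the job is handed in; nothing more can be done
None
```

The job is handed in: the shortest objective is clicked into the light path with its thumb pad at the front, and the release button was pressed fully and came back up; the box and turret were checked in place afterwards, the wax block was not re-measured, and no verdict came back.

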